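Lift the hot soup-warmer lid with the lid lifter and park it on its rest

TASK

The lid of the soup warmer is hot: take the lid lifter from its stand, hook its tongue centrally under the lid's loop, lift the lid off level and set it gently into the lid rest so that it sits flat inside the rest's ring. How high the rest has been set is not measured, so lower the lid until you feel its weight go, and do not drop it or press it down. Then unhook the lifter and hang it back in its stand; never touch the lid with the gripper or the arm, never let it tip, and leave the other things where they are.

Things in the scene. Friction and masses are not known exactly. Their poses are not given: they have to be found in the camera images.
- lid: Round steel lid, 0.4 to 0.7 kg, weight central. Origin: centre of the underside of its flange (180 mm diameter, 6 mm thick); z up. Below, a boss 136 mm diameter, 8 mm deep, fits inside the pot rim or the rest's ring. On top a copper-coloured loop of flat strap spans the lid's y axis; its window, 66 mm wide (y) and 22 mm high above the flange's top, is entered along the lid's x, from either side.
- loop (a point): Middle of the underside of the loop's top bar (74 mm long along y, 14 mm wide along x, 4 mm thick, flat), 28 mm above the lid's origin, 22 mm above the flange's top; axes as the lid's. The tongue lifts here.
- warmer_rim (a point): Centre of the pot rim of the round black soup warmer (fixed, 212 mm diameter, rim top 110 mm above the counter) on which the lid's flange lies at the start.
- rest_axis (a point): Centre of the lid rest's round dark foot (180 mm diameter, fixed), at counter level. On the same axis stands a wooden ring on a brass screw: inner diameter 152 mm, outer 180 mm, 11 mm deep. The lid's flange lies on the ring's top, boss inside. The ring's top is locked somewhere 37 to 82 mm above the counter, not given: lower until the lid's weight leaves the lifter.
- lifter: Lid lifter, loose, 0.22 kg, upright in its stand. Origin: underside of its tongue, below the handle's axis; z up the handle, x where the tongue points. A round 8 mm stem rises from the tongue's rear at x = -34 mm and bends back to the axis (arm at z 45 to 53 mm), so the mouth over the tongue opens to +x, 33 mm high above the tip. Heat guard plate 44 (x) by 54 mm (y) at z 54 to 58 mm.
- lifter_grip (a point): Centre of the lifter's orange upright handle, 24 by 24 mm, 70 mm high, standing on the guard plate; 93 mm above the lifter's origin; axes as the lifter's.
- lifter_tongue (a point): Top of the flat tongue straight below the handle, 5 mm above the lifter's origin, where the loop's bar should lie. The tongue is 14 mm wide, 5 mm thick, x -38 to +21 mm; its upturned tip starts 16 mm ahead (+x) and stands 7 mm above this point.
- stand_rails (a point): Midpoint between the rail tops of the lifter's stand (fixed, grey foot), 74 mm up. Two rails along the stand's x, -40 to +60 mm, 10 mm wide, 28 mm apart, posts at the +x end. The lifter hangs with its guard plate on both rails, x along the stand's x, axis over this point, handle centre 37 mm above it, tongue top 49 mm below it. It lifts straight up out and goes straight down back in.
- mug: Blue mug, 76 mm diameter, 85 mm high; bystander, leave alone. Origin at the centre of its underside.
- sauce: Red sauce bottle, 58 mm diameter, 170 mm high; bystander, leave alone. Origin at the centre of its underside.
- jar: Amber jar, 70 mm diameter, 100 mm high; bystander, leave alone. Origin at the centre of its underside.
- bowl: White bowl, 110 mm diameter, 55 mm high; bystander, leave alone. Origin at the centre of its underside.
- plate: White saucer, 120 mm diameter, 18 mm high; bystander, leave alone. Origin at the centre of its underside.
- spoon: Spoon with a wooden handle, lying on the counter; bystander, leave alone. Origin at the centre of its underside.
- can: Drinks can, 66 mm diameter, 110 mm high; bystander, leave alone. Origin at the centre of its underside.

How it is judged (in metres and radians):
On the way, in this order (a step that is already met when the one before it is completed fails the run):
1. The lid hangs level from the lifter, clear above the warmer (flange at least 15 mm above its rim) (z of lid in the frame of warmer_rim above 0.015 m and contact force between lifter and lid above 2 N and angle between lid's own z axis and vertical below 0.2 rad), for 0.3 s.
2. The lid lies flat in the ring of the lid rest (horizontal distance between lid and rest_axis below 0.01 m and angle between lid's own z axis and vertical below 0.04 rad and contact force between lid and rest above 1 N and linear speed of lid below 0.02 m/s), for 0.3 s.
At the end, for the whole second after the job is handed in: The lid lies still and flat (0.04 rad) in the rest ring, centre within 10 mm of its axis, carried by the rest; the lifter hangs still and upright (0.08 rad), guard plate on both rails, its axis at x -25 to +30 mm and within 12 mm across from the middle of the rails (all of step 2 and x of lifter_grip in the frame of stand_rails between -0.025 and 0.03 m and y of lifter_grip in the frame of stand_rails between -0.012 and 0.012 m and z of lifter_grip in the frame of stand_rails between 0.034 and 0.044 m and angle between lifter_grip's own z axis and vertical below 0.08 rad and linear speed of lifter below 0.02 m/s); the robot touches nothing.
It fails at once if The gripper or arm touches the hot lid (contact force between any of the fingers, the arm and lid above 0.3 N).
It fails at once if The lid tips by more than 0.25 rad (14 degrees) (angle between lid's own z axis and vertical above 0.25 rad).
It fails at once if The lid is dropped or pressed on the rest (more than 20 N between them) (contact force between lid and rest above 20 N).
It fails at once if The lifter presses or pulls on the lid with more than 20 N (contact force between lifter and lid above 20 N).
It fails at once if Another thing on the counter is moved by more than 25 mm (distance of any of mug, sauce, jar, bowl, plate, spoon, can from where it was at the start of the episode above 0.025 m).
It also fails if it takes over 70 s, if anything falls off the work surface, if the arm or the gripper's body presses on something with over 40 N, if the wrist force passes 120 N, or if a joint passes its speed limit or range.

ROBOT

A 6-joint arm with a two-finger parallel gripper is mounted at the origin on the work surface. World frame = base frame: x ahead of the robot, y to its left, z up, the work surface at z = 0. Lengths are in mm, angles in rad, forces in N, time in s.
With the tool pointing down it reaches from about 350 to 775 mm from the base axis. Payload 7.3 kg.
Tool frame: the origin (TCP) lies on the front face of the gripper's body, between the roots of the fingers; the fingertips stand 66 mm ahead of it and the grasp point (between the pads) lies 47 mm ahead of it (bot.tip_extent is the distance from the TCP to the fingertips, in mm); z points along the fingers, y is the line along which they close (so a half turn about z gives the same grasp; the last joint's range is limited). The gripper opens to 92 mm and grips with 3 to 60 N. Pads are 19 mm wide; open, the fingers measure 130 mm over their backs; the gripper's body (75 mm by 190 mm) begins 47 mm behind the grasp point.
Start: joints at [-1.413, 0.342, 1.524, -0, 1.275, -0.146], TCP at [157.074, -500.965, 292.241] pointing down, gripper open.
Joint ranges: [-2.53, 2.53], [-0.77, 2.02], [0.04, 2.7], [-1, 4.14], [0.28, 2.66], [-3.11, 3.11]. Speed limits (rad/s): [2.57, 2.57, 3.14, 3.14, 3.14, 3.14].

INTERFACE

Orientations are given as [roll, pitch, yaw] about the fixed x, y, z axes, in that order (R = Rz(yaw) Ry(pitch) Rx(roll)).
In Python, from plant import readout, viewer, order, bot gives the robot as it stands.
- The arm moves only by the shell command python3 -m creep 'ROWS'. ROWS is text: rows parted by semicolons, each of 7 numbers parted by spaces: the shift along the world's x, y, z in m, then the turn, a rotation vector about the world's x, y, z in rad, then the opening in per cent of the stroke, from 0 (shut) to 100 (fully open). A call has 1 to 8 rows; each row shifts and turns the commanded pose from where the row before left it; what a row does not reach is not made up. A row lasts 1/12 s, in which the tool goes at most 41.7 mm and 7.16 degrees, less where a joint would pass 70% of its speed; a pose out of reach is approached as far as the arm can. A call is refused whole if a number of a shift passes 0.0417 or a number of a turn 0.125, either way. A call with a gripper value outside its range is refused whole. The fingers move at their own pace and stop on an object; the grip force is fixed at half the most. Time passes only in rows, so rows that do not move let the fingers close. It gives the time, the measured TCP pose, the force, the opening and the grip force at its end, in the units of the state.
- readout.get_obs(): the state, without advancing time (a new reading comes with each control period).
- viewer.capture(name): name is "scene" or "side" or "wrist"; returns the picture (420x560x3 uint8, red, green, blue); there is no depth.
- viewer.camera_info(name): a dict with "fx", "fy", "cx", "cy" (pixels), "D" ([k1, k2, p1, p2, k3] as OpenCV has them; the pictures are not rectified), "origin" and "rotation" of the camera in the world. Camera axes: x right, y up, looking along -z (the intrinsics and any distortion apply to the point x, -y, -z); pixel columns grow to the right and rows downward; lengths in mm; the calibration is good to about 2 mm. A picture is of the moment at which its call begins: read the wrist's pose just before it. camera_info takes no time and is no camera call; for the wrist camera it gives the pose at the moment of the call.
- order.close_job(): hands the job in; it is judged then, once.
The state is a dict: "time": time; "joint_positions": joint angles; "dq": joint speeds; "tau": joint torques, N m; "tool_pos": TCP position; "tcp_rot": TCP orientation; "contact_force": force on the tool from outside, world axes, zero at the start; "moment": the same for the moment, N m; "grip_width": finger opening in mm; "finger_force": force on a finger pad.
Only numpy, scipy, OpenCV 4.12 (cv2) and the standard library are available. Lean on these libraries where they do the work, as an engineer would, in place of code of your own. Each camera call takes 0.05 s, during which the arm holds its last target. There are 200 camera calls.

## Working session

There is one attempt and no reset: what is moved stays moved. The work goes in short steps, Python scripts to look and compute and a shell command to move; the robot and the scene stay as the last step left them, time stands still between calls to the robot, and variables do not carry over. Pictures are saved under pics/ and viewed, at most 10 in all, crops included, and the job is handed in when it is done.

```bash
mkdir -p pics; cat > h.py <<'E'
import numpy as np, cv2, json
from plant import readout, viewer, order, bot
def snap(n,f):
    ci=viewer.camera_info(n); im=viewer.capture(n)
    cv2.imwrite(f'pics/{f}.png',cv2.cvtColor(np.asarray(im),cv2.COLOR_RGB2BGR))
    json.dump({k:np.asarray(v).tolist() for k,v in ci.items()},open(f'pics/{f}.json','w')); return im
def K(c): return np.array([[c['fx'],0,c['cx']],[0,c['fy'],c['cy']],[0,0,1.]])
def ray(f,u,v):
    c=json.load(open(f'pics/{f}.json'))
    p=cv2.undistortPoints(np.array([[[u,v]]],float),K(c),np.array(c['D']))[0,0]
    return np.array(c['origin']),np.array(c['rotation'])@np.array([p[0],-p[1],-1])
def atz(f,u,v,z):
    o,d=ray(f,u,v); return (o+d*(z-o[2])/d[2])[:2].round(1)
def proj(f,P):
    c=json.load(open(f'pics/{f}.json'))
    q=(np.atleast_2d(P)-c['origin'])@np.array(c['rotation']); q=q*[1,-1,-1]
    return cv2.projectPoints(q,np.zeros(3),np.zeros(3),K(c),np.array(c['D']))[0][:,0].round(1)
E
python3 - <<'E'
from h import *
a=snap('scene','s0');b=snap('side','d0');w=snap('wrist','w0')
for n in('s0','d0','w0'):
    c=json.load(open(f'pics/{n}.json'));print(n,c['origin'],c['fx'],c['D'],np.round(c['rotation'],2).tolist())
print(readout.get_obs())
E
```

```text
s0 [1357.0238585504003, -591.41146967038, 1123.3487140802747] 444.9604279671402 [0.022131656332104427, 0.0, 0.0, 0.0, 0.0] [0.76, 0.01, 0.89]
d0 [334.6961161254718, -1099.0639266683684, 1280.3519123122408] 449.38530411121724 [-0.09029159521666597, 0.0, 0.0, 0.0, 0.0] [0.76, -0.02, -0.24]
w0 [226.03351637956396, -481.2896326119069, 384.0771429868191] 369.2395726029883 [-0.025218031767989632, 0.0, 0.0, 0.0, 0.0] [-0.27, 0.0, -1.27]
{'time': 0.15, 'joint_positions': array([-1.41297538e+00,  3.42563894e-01,  1.52476705e+00, -2.24713258e-05,
        1.27540553e+00, -1.46006097e-01]), 'dq': array([-0.00066543, -0.00100469, -0.00111554, -0.00171722, -0.0003237 ,
        0.00129223]), 'tau': array([-9.54747447e-04, -4.31471765e+01, -2.44352907e+01,  7.15972530e-02,
        5.37501450e-02, -9.49348214e-05]), 'tool_pos': array([ 157.04445831, -500.73076942,  291.71460235]), 'tcp_rot': array([-3.14045787e+00, -1.45150440e-04,  3.03833512e-01]), 'contact_force': array([-0.30188068, -0.57372829,  0.6143401 ]), 'moment': array([ 0.0596276 ,  0.04748365, -0.01845839]), 'finger_force': 0.0, 'grip_width': 91.96388978986381}
```

View pics/s0.png

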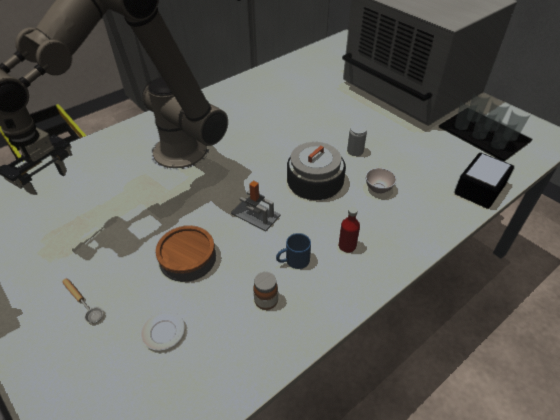

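View pics/d0.png

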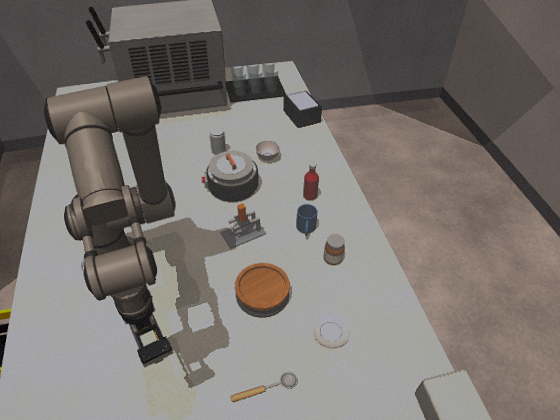

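The scene view shows the warmer with its lid at (316,165), the loop at (316,153), the lifter handle at (255,190), the stand foot at (256,212) and the rest ring at (186,248). In the side view they are at loop (231,160), handle (241,212) and ring (262,287). I'll get rough positions from these.

```bash
cat > fix.py <<'E'
s=open('h.py').read()
s=s.replace("np.array(c['rotation'])","R(c)").replace("def K(c)","from scipy.spatial.transform import Rotation as Ro\ndef R(c): return Ro.from_euler('xyz',c['rotation']).as_matrix()\ndef K(c)")
s+='''
def tri(*obs):
    A=np.zeros((3,3));b=np.zeros(3);L=[]
    for f,u,v in obs:
        o,d=ray(f,u,v);d/=np.linalg.norm(d);M=np.eye(3)-np.outer(d,d);A+=M;b+=M@o;L.append((o,d))
    p=np.linalg.solve(A,b);return p.round(1),[np.linalg.norm(np.cross(p-o,d)).round(1) for o,d in L]
'''
open('h.py','w').write(s)
E
python3 fix.py
python3 - <<'E'
from h import *
print('loop',tri(('s0',316,153),('d0',231,160)))
print('handle',tri(('s0',255,190),('d0',241,212)))
print('ring',tri(('s0',186,248),('d0',262,286)))
print('foot',atz('s0',256,213,5),atz('d0',245,233,5))
print('sauce',tri(('s0',352,212),('d0',312,166)),'mug',atz('s0',298,252,40),atz('d0',307,220,40),'jar',atz('s0',265,290,50),'can',atz('s0',357,141,50),'bowl',atz('s0',380,182,30))
S=cv2.imread('pics/s0.png');D=cv2.imread('pics/d0.png')
r=lambda i,x,y,w,h:cv2.resize(i[y:y+h,x:x+w],(400,int(h*400/w)),interpolation=cv2.INTER_CUBIC)
a=np.hstack([r(S,215,130,140,105),r(D,190,140,140,105)]);b=np.hstack([r(S,145,215,80,60),r(D,222,255,80,60)])
cv2.imwrite('pics/crop.png',cv2.convertScaleAbs(np.vstack([a,b]),alpha=1.4))
E
```

```text
loop (array([484.1, 286.8, 138.2]), [np.float64(1.4), np.float64(1.4)])
handle (array([476. ,  21.4, 113.8]), [np.float64(0.3), np.float64(0.3)])
ring (array([ 491.8, -265.1,   50.8]), [np.float64(1.1), np.float64(1.1)])
foot [475.5  19.7] [484.8  13.8]
sauce (array([779.2, 157.7, 160.9]), [np.float64(0.8), np.float64(0.8)]) mug [720.1  -1.6] [720.6  -3.6] jar [ 769.8 -171.1] can [456.3 536.1] bowl [661.1 444. ]
```

View pics/crop.png

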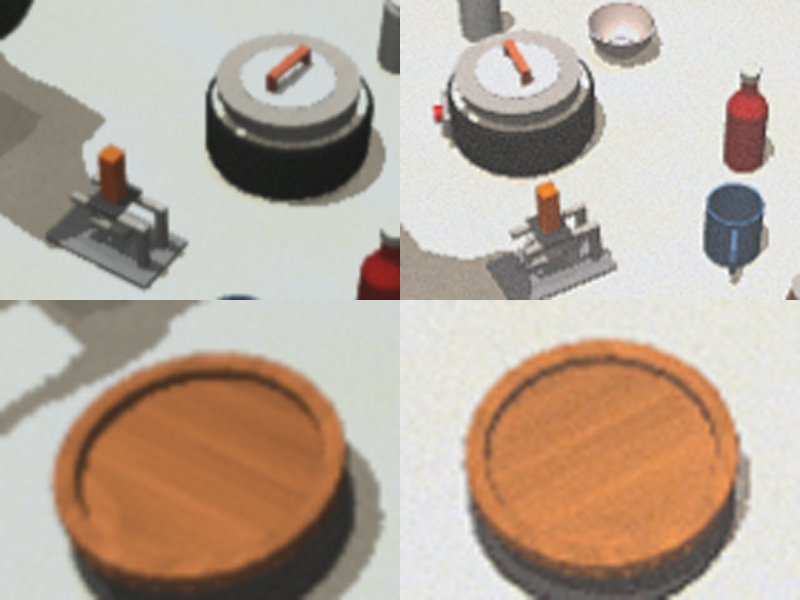

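```bash
python3 - <<'E'
from h import *
k=140/400
s=lambda x,y:('s0',215+x*k,130+y*k)
d=lambda x,y:('d0',190+(x-400)*k,140+y*k)
for n,p,q,z in(('loop',(272,76),(306,49),142),('foot',(47,240),(150,288),3),('foot2',(85,197),(187,243),3)):
    a,b=atz(*s(*p),z),atz(*s(*q),z);print(n,a,b,np.degrees(np.arctan2(*(b-a)[::-1])),np.linalg.norm(b-a))
a,b=atz(*d(509,42),142),atz(*d(527,80),142);print(a,b,np.degrees(np.arctan2(*(b-a)[::-1])))
E
```

```text
loop [490.2 252.9] [478.5 320.3] 99.84786837776159 68.4079673722294
foot [422.7 -47.7] [564.4  -0. ] 18.604605880621204 149.5131432349678
foot2 [392.5  32.4] [536.4  79.7] 18.19571940096843 151.47442028276586
[477.5 319.7] [488.9 233.3] -82.48355828373052
```

```bash
R='' ; python3 -m creep '0.02 0.033 0 0 0 0 100;0.02 0.033 0 0 0 0 100;0.02 0.033 0 0 0 0 100;0.02 0.033 0 0 0 0 100;0.02 0.033 0 0 0 0 100;0.02 0.033 0 0 0 0 100;0.02 0.033 0 0 0 0 100;0.02 0.033 0 0 0 0 100'
python3 -m creep '0.02 0.033 0 0 0 0 100;0.02 0.033 0 0 0 0 100;0.02 0.033 0 0 0 0 100;0.02 0.033 0 0 0 0 100;0.02 0.033 0 0 0 0 100;0.02 0.033 0 0 0 0 100;0 0 0 0 0 0 100;0 0 0 0 0 0 100'
python3 -c "
from h import *
snap('wrist','w1')"
```

```text
time: 0.82
tool_pos: [317.5, -235.2, 292.2]
tcp_rot: [3.142, -0.0, 0.303]
contact_force: [1.0, -0.2, 0.4]
grip_width: 91.9
finger_force: 0.0
time: 1.48
tool_pos: [437.4, -37.2, 291.8]
tcp_rot: [-3.141, 0.001, 0.308]
contact_force: [-1.1, 0.5, 0.1]
grip_width: 92.0
finger_force: 0.0
```

View pics/w1.png

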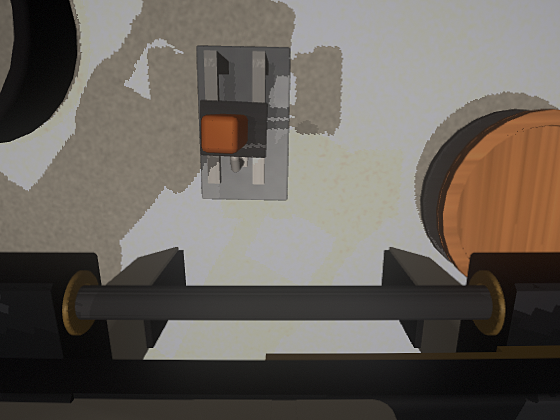

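The wrist view shows the handle's top face at about (202–238, 115–152), the rails at columns 211 and 258, and the rest ring at the right.

```bash
python3 - <<'E'
from h import *
for u,v in((202,115),(238,115),(238,152),(202,152),(220,133.5)): print(atz('w1',u,v,146))
print('railL',atz('w1',204,50,74),atz('w1',207,183,74),'railR',atz('w1',265,50,74),atz('w1',264,183,74))
print('guard',[atz('w1',*p,78) for p in((200,101),(267,101),(268,158),(200,157))])
print(readout.get_obs()['tcp_rot'])
E
```

```text
[488.5  30.4]
[495.3   8.9]
[473.1   2.6]
[466.1  24.7]
[480.9  16.7]
railL [531.4  55.8] [429.7  26.7] railR [545.8  10.3] [444.5 -19.7]
guard [array([493.4,  48.3]), array([509.5,  -2.6]), array([466.4, -16.7]), array([450.1,  37.2])]
[-3.14145288e+00  1.11748922e-03  3.06164986e-01]
```

```bash
python3 -m creep '0.022 0.027 0 0 0 -0.01 100;0.021 0.027 0 0 0 -0.01 100;0 0 -0.03 0 0 0 100;0 0 -0.03 0 0 0 100;0 0 -0.03 0 0 0 100;0 0 -0.025 0 0 0 100;0 0 -0.019 0 0 0 100;0 0 0 0 0 0 100'
python3 -m creep '0 0 0 0 0 0 100;0 0 0 0 0 0 60;0 0 0 0 0 0 20;0 0 0 0 0 0 20;0 0 0 0 0 0 0;0 0 0 0 0 0 0;0 0 0 0 0 0 0;0 0 0 0 0 0 0'
python3 -m creep '0 0 0 0 0 0 0;0 0 0 0 0 0 0;0 0 0 0 0 0 0;0 0 0 0 0 0 0'
```

```text
time: 2.2
tool_pos: [477.6, 13.6, 154.9]
tcp_rot: [-3.139, 0.007, 0.281]
contact_force: [-0.9, -0.4, -0.4]
grip_width: 91.9
finger_force: 0.0
time: 2.87
tool_pos: [480.1, 15.1, 158.4]
tcp_rot: [3.141, -0.0, 0.284]
contact_force: [0.7, 0.1, -0.1]
grip_width: 49.9
finger_force: 0.0
time: 3.2
tool_pos: [479.9, 15.2, 158.2]
tcp_rot: [-3.141, 0.0, 0.284]
contact_force: [0.2, 0.8, 0.7]
grip_width: 23.7
finger_force: 30.0
```

```bash
python3 -m creep '0 0 0.01 0 0 0 0;0 0 0.02 0 0 0 0;0 0 0.03 0 0 0 0;0 0 0.03 0 0 0 0;0 0 0.03 0 0 0 0;0 0 0.022 0 0 0 0;0 0 0 0 0 0 0;0 0 0 0 0 0 0'
python3 -m creep '-0.011 0.032 0 0 0 -0.017 0;-0.011 0.032 0 0 0 -0.017 0;-0.011 0.032 0 0 0 -0.017 0;-0.011 0.032 0 0 0 -0.017 0;-0.011 0.032 0 0 0 -0.017 0;-0.011 0.032 0 0 0 -0.017 0;-0.011 0.032 0 0 0 -0.017 0;-0.011 0.031 0 0 0 -0.017 0'
python3 -m creep '0 0 0 0 0 0 0;0 0 0 0 0 0 0;0 0 0 0 0 0 0;0 0 0 0 0 0 0'
python3 -c "
from h import *
snap('wrist','w2')
print(readout.get_obs())"
```

```text
time: 3.87
tool_pos: [480.2, 15.0, 300.6]
tcp_rot: [3.141, -0.002, 0.284]
contact_force: [-0.4, 0.1, -3.0]
grip_width: 23.7
finger_force: 30.0
time: 4.53
tool_pos: [390.5, 271.2, 298.0]
tcp_rot: [3.14, 0.004, 0.147]
contact_force: [1.1, -0.8, -2.4]
grip_width: 24.0
finger_force: 30.0
time: 4.87
tool_pos: [392.2, 269.0, 299.2]
tcp_rot: [3.141, 0.002, 0.147]
contact_force: [0.2, 0.4, -1.8]
grip_width: 24.1
finger_force: 30.0
{'time': 4.9167, 'joint_positions': array([ 4.39839077e-01,  2.46144506e-01,  1.63935317e+00, -3.99624624e-04,
        1.25755115e+00,  1.86442773e+00]), 'dq': array([-0.00404731, -0.00644057, -0.00705981,  0.00287786,  0.0044009 ,
        0.00248439]), 'tau': array([ 4.32091216e-01, -3.87589180e+01, -2.49877900e+01,  3.43641441e-02,
       -7.04484293e-02, -8.81513406e-03]), 'tool_pos': array([392.35981375, 268.96877034, 299.54708362]), 'tcp_rot': array([3.14080745e+00, 1.28388397e-03, 1.46330586e-01]), 'contact_force': array([-0.25109302, -0.65690442, -1.55641725]), 'moment': array([-0.01933849, -0.00880218,  0.06323189]), 'finger_force': 29.999915957450867, 'grip_width': 23.44828105701143}
```

View pics/w2.png

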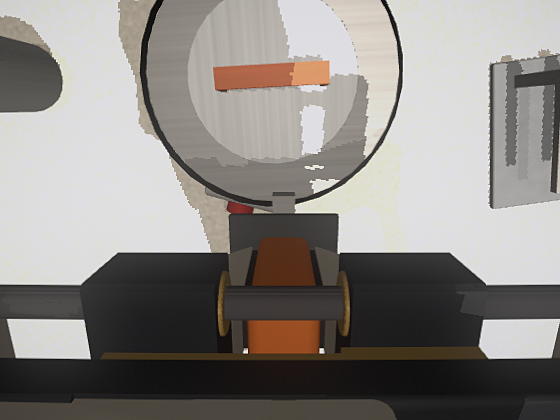

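The wrist view has the loop's bar top with corners (214,68), (329,61), (329,84) and (215,90). The tongue tip's far edge is at (272–295, 193).

```bash
python3 - <<'E'
from h import *
c=[atz('w2',*p,142) for p in((214,68),(329,61),(329,84),(215,90))];print(c,np.mean(c,0))
for a,b in((0,1),(3,2)): print(np.arctan2(*(c[a]-c[b])[::-1])-np.pi/2)
o=readout.get_obs();p=o['tool_pos'];y=o['tcp_rot'][2];print(p,y)
X=np.array([np.cos(y),np.sin(y)]);t=p[2]-135.2
print('tip',atz('w2',272,193,t+7),atz('w2',295,193,t+7),'exp',p[:2]+21*X)
print('flange',atz('w2',142,75,116),atz('w2',402,70,116), (atz('w2',142,75,116)+atz('w2',402,70,116))/2)
print('guard front corners',atz('w2',230,214,p[2]-82),atz('w2',338,214,p[2]-82),'exp',p[:2]+22*X)
E
```

```text
[array([483.1, 325. ]), array([497.9, 253.4]), array([484.3, 251. ]), array([469.9, 323.1])] [483.8   288.125]
0.20383323915496754
0.19712882205946158
[392.35981375 268.96877034 299.54708362] 0.14633058571494528
tip [414.5 277.3] [416.6 263.4] exp [413.13538193 272.03075774]
flange [473.3 380. ] [503.4 198.9] [488.35 289.45]
guard front corners [411.4 296.3] [419.2 244. ] exp [414.1246947  272.17656666]
```

```bash
python3 -m creep '0.012 0.003 0 0 0 0.018 0;0.012 0.003 0 0 0 0.018 0;0.012 0.003 0 0 0 0.018 0;0 0 -0.015 0 0 0 0;0 0 -0.015 0 0 0 0;0 0 -0.007 0 0 0 0;0 0 0 0 0 0 0;0 0 0 0 0 0 0'
python3 -m creep '0 0 0 0 0 0 0;0 0 0 0 0 0 0;0 0 0 0 0 0 0'
python3 -c "
from h import *
print(readout.get_obs()); i=snap('wrist','w3')
cv2.imwrite('pics/w3c.png',cv2.resize(cv2.imread('pics/w3.png')[60:240,160:400],(800,600),interpolation=cv2.INTER_CUBIC))"
```

```text
time: 5.58
tool_pos: [428.3, 278.5, 263.2]
tcp_rot: [3.141, 0.001, 0.201]
contact_force: [1.3, -0.1, -1.6]
grip_width: 23.4
finger_force: 30.0
time: 5.83
tool_pos: [428.3, 279.1, 264.0]
tcp_rot: [-3.141, -0.001, 0.202]
contact_force: [0.7, 0.1, -2.2]
grip_width: 23.9
finger_force: 30.0
{'time': 5.8333, 'joint_positions': array([ 4.27596894e-01,  3.41383431e-01,  1.60736650e+00, -8.76920865e-05,
        1.19140995e+00,  1.79659851e+00]), 'dq': array([ 0.00145975,  0.00148563,  0.00418637,  0.00050666, -0.00062497,
       -0.00017994]), 'tau': array([-7.92506081e-02, -4.32326531e+01, -2.43183821e+01,  1.33902719e-02,
       -8.24239966e-02, -5.70819993e-04]), 'tool_pos': array([428.29763815, 279.11861249, 264.00984658]), 'tcp_rot': array([-3.14135131e+00, -1.41464710e-03,  2.01826959e-01]), 'contact_force': array([ 0.71124197,  0.10116004, -2.19844449]), 'moment': array([-0.04984704,  0.00795943, -0.00675951]), 'finger_force': 29.999947249889374, 'grip_width': 23.890020714774668}
```

View pics/w3c.png

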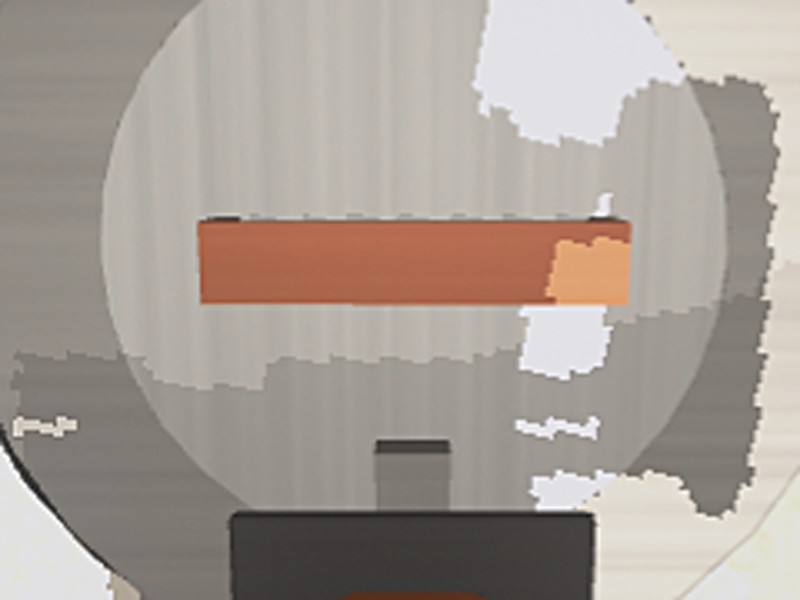

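The crop shows the bar at x 199–630 and y 221–303, and the tongue tip at x 375–451 with its front edge at y 440. They look square to each other and almost centred.

```bash
python3 - <<'E'
from h import *
k=.3; f=lambda x,y,z:atz('w3',160+x*k,60+y*k,z)
p=np.array([428.3,279.1]);y=.202;X=np.array([np.cos(y),np.sin(y)]);Y=np.array([-X[1],X[0]])
t=264-135.2
for n,q in(('bar near L',f(199,303,142)),('bar near R',f(630,303,142)),('bar far L',f(199,221,142)),('barfar R',f(630,221,142)),('tipL',f(375,440,t+7)),('tipR',f(451,440,t+7)),('guardL',f(230,513,264-82.2)),('guardR',f(595,513,264-82.2))):
    d=q-p;print(n,q,(d@X).round(1),(d@Y).round(1))
E
```

```text
bar near L [470.1 323.2] 49.8 34.8
bar near R [485.1 250.1] 49.8 -39.8
bar far L [483.8 325.4] 63.7 34.2
barfar R [498.5 253.5] 63.6 -39.2
tipL [451.1 288.6] 24.2 4.7
tipR [453.8 274.9] 24.1 -9.2
guardL [446. 308.] 23.1 24.8
guardR [456.8 255.3] 23.1 -29.0
```

```bash
python3 -m creep '0 0 -0.003 0 0 0 0;0.009 0.0018 0 0 0 0 0;0.009 0.0018 0 0 0 0 0;0.009 0.0018 0 0 0 0 0;0.009 0.0018 0 0 0 0 0;0.009 0.0017 0 0 0 0 0;0.0085 0.0017 0 0 0 0 0;0 0 0 0 0 0 0'
python3 -m creep '0 0 0 0 0 0 0;0 0 0 0 0 0 0;0 0 0 0 0 0 0;0 0 0 0 0 0 0'
python3 -c "
from h import *
a=snap('side','d4')
i=snap('scene','s4')
r=lambda f,x,y:cv2.resize(cv2.imread(f'pics/{f}.png')[y:y+75,x:x+100],(400,300),interpolation=cv2.INTER_CUBIC)
cv2.imwrite('pics/c4.png',np.hstack([r('s4',265,110),r('d4',180,110)]))"
```

```text
time: 6.55
tool_pos: [483.4, 289.8, 259.9]
tcp_rot: [3.142, -0.001, 0.201]
contact_force: [-0.1, -0.9, -2.0]
grip_width: 24.0
finger_force: 30.0
time: 6.88
tool_pos: [481.2, 289.7, 260.4]
tcp_rot: [3.142, 0.0, 0.202]
contact_force: [-0.5, 0.4, -2.8]
grip_width: 23.7
finger_force: 30.0
```

View pics/c4.png

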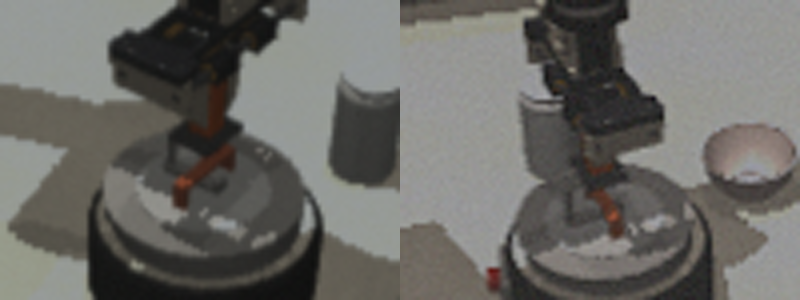

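The tongue is under the bar, centred, in both views (scene crop (210,180), side crop (605,200)). I'll raise it gently.

```bash
python3 -m creep '0 0 0.004 0 0 0 0;0 0 0.004 0 0 0 0;0 0 0.002 0 0 0 0;0 0 0.001 0 0 0 0;0 0 0.001 0 0 0 0;0 0 0.001 0 0 0 0;0 0 0.001 0 0 0 0;0 0 0 0 0 0 0'
python3 -m creep '0 0 0.001 0 0 0 0;0 0 0.001 0 0 0 0;0 0 0.001 0 0 0 0;0 0 0.001 0 0 0 0;0 0 0 0 0 0 0;0 0 0 0 0 0 0;0 0 0 0 0 0 0;0 0 0 0 0 0 0'
python3 -c "
from h import *
print(readout.get_obs()['moment'])"
```

```text
time: 7.65
tool_pos: [481.5, 289.6, 274.0]
tcp_rot: [3.141, 0.001, 0.202]
contact_force: [0.5, -0.2, -7.0]
grip_width: 23.7
finger_force: 30.0
time: 8.32
tool_pos: [481.5, 289.6, 278.2]
tcp_rot: [3.141, 0.0, 0.202]
contact_force: [0.2, -0.9, -6.7]
grip_width: 24.2
finger_force: 30.0
[-0.0321833   0.00587308  0.023397  ]
```

```bash
python3 -m creep '0 0 0.003 0 0 0 0;0 0 0.005 0 0 0 0;0 0 0.007 0 0 0 0;0 0 0.008 0 0 0 0;0 0 0.008 0 0 0 0;0 0 0.007 0 0 0 0;0 0 0.005 0 0 0 0;0 0 0.003 0 0 0 0'
python3 -m creep '0 0 0 0 0 0 0;0 0 0 0 0 0 0;0 0 0 0 0 0 0;0 0 0 0 0 0 0'
python3 - <<'E'
from h import *
from scipy.optimize import least_squares
# outline of wood + sidewall: fit outer circle r=90 at ring top, using inner-circle & outer from colour masks
obs={}
for f,box in(('s0',(150,222,222,280)),('d0',(228,258,298,315)),('w1',(415,100,560,280))):
    im=cv2.imread(f'pics/{f}.png').astype(int);b,g,r=im[...,0],im[...,1],im[...,2]
    m=((r>1.6*b)&(r>60)).astype(np.uint8);mm=np.zeros_like(m);x0,y0,x1,y1=box;mm[y0:y1,x0:x1]=m[y0:y1,x0:x1]
    c=max(cv2.findContours(mm,cv2.RETR_EXTERNAL,cv2.CHAIN_APPROX_NONE)[0],key=cv2.contourArea)[:,0]
    x=c[(c[:,0]<558)]; 
    if f=='w1': x=x[(x[:,0]<540)&(x[:,1]<250)]
    h=cv2.convexHull(c); obs[f]=x; print(f,len(x),x.min(0),x.max(0),cv2.fitEllipse(x.astype(np.float32)))
    v=im.astype(np.uint8).copy();
from scipy.spatial import cKDTree
th=np.linspace(0,2*np.pi,720)
def model(f,p):
    C=np.c_[p[0]+90*np.cos(th),p[1]+90*np.sin(th)]
    P=np.r_[np.c_[C,np.full(720,p[2])],np.c_[C,np.full(720,p[2]-11)]]
    return cv2.convexHull(proj(f,P).astype(np.float32))
for fs in(('s0','d0'),('s0','d0','w1'),('s0',),('d0',)):
    def res(p):
        out=[]
        for f in fs:
            h=model(f,p); out+=[cv2.pointPolygonTest(h,(float(a),float(b)),True) for a,b in obs[f]]
        return out
    s=least_squares(res,[491,-265,52],loss='soft_l1',diff_step=1e-3);print(fs,s.x.round(1),np.abs(s.fun).mean().round(2))
E
```

```text
time: 8.98
tool_pos: [481.8, 289.7, 325.4]
tcp_rot: [-3.141, -0.002, 0.202]
contact_force: [0.5, 0.9, -5.9]
grip_width: 24.0
finger_force: 30.0
time: 9.32
tool_pos: [481.4, 289.6, 323.7]
tcp_rot: [3.141, 0.001, 0.202]
contact_force: [-0.1, 0.3, -7.0]
grip_width: 24.2
finger_force: 30.0
s0 147 [156 226] [213 270] ((184.28924560546875, 248.24411010742188), (43.313499450683594, 58.546241760253906), 74.00392150878906)
d0 144 [235 263] [289 309] ((261.8545227050781, 286.1131896972656), (46.240325927734375, 53.6674690246582), 85.8560791015625)
w1 169 [443 111] [539 249] ((550.4163818359375, 210.42962646484375), (197.83885192871094, 220.56065368652344), 60.76423645019531)
('s0', 'd0') [ 490.2 -264.8   57.7] 1.0
('s0', 'd0', 'w1') [ 494.9 -270.7   66.1] 0.88
('s0',) [ 477.6 -263.1   47.6] 0.95
('d0',) [ 492.9 -260.2   51.9] 0.62
```

```bash
python3 -m creep '-0.0012 -0.0048 0 0 0 0 0;-0.0024 -0.0096 0 0 0 0 0;-0.0035 -0.0144 0 0 0 0 0;-0.0035 -0.0144 0 0 0 0 0;-0.0035 -0.0144 0 0 0 0 0;-0.0035 -0.0144 0 0 0 0 0;-0.0035 -0.0144 0 0 0 0 0;-0.0035 -0.0144 0 0 0 0 0'
python3 -m creep '-0.0035 -0.0144 0 0 0 0 0;-0.0035 -0.0144 0 0 0 0 0;-0.0035 -0.0144 0 0 0 0 0;-0.0035 -0.0144 0 0 0 0 0;-0.0035 -0.0144 0 0 0 0 0;-0.0035 -0.0144 0 0 0 0 0;-0.0035 -0.0144 0 0 0 0 0;-0.0035 -0.0144 0 0 0 0 0'
python3 -m creep '-0.0035 -0.0144 0 0 0 0 0;-0.0035 -0.0144 0 0 0 0 0;-0.0035 -0.0144 0 0 0 0 0;-0.0035 -0.0144 0 0 0 0 0;-0.0035 -0.0144 0 0 0 0 0;-0.0035 -0.0144 0 0 0 0 0;-0.0035 -0.0144 0 0 0 0 0;-0.0035 -0.0144 0 0 0 0 0'
python3 -m creep '-0.0035 -0.0144 0 0 0 0 0;-0.0035 -0.0144 0 0 0 0 0;-0.0035 -0.0144 0 0 0 0 0;-0.0024 -0.0096 0 0 0 0 0;-0.0012 -0.0048 0 0 0 0 0;0 0 0 0 0 0 0;0 0 0 0 0 0 0;0 0 0 0 0 0 0'
python3 -c "
from h import *
print(readout.get_obs()['tool_pos']); snap('wrist','w5')
cv2.imwrite('pics/w5b.png',cv2.resize(cv2.imread('pics/w5.png'),(800,600),interpolation=cv2.INTER_CUBIC))"
```

```text
time: 9.98
tool_pos: [456.3, 187.4, 324.3]
tcp_rot: [3.141, 0.0, 0.202]
contact_force: [-0.9, -0.6, -8.0]
grip_width: 23.9
finger_force: 30.0
time: 10.65
tool_pos: [428.1, 72.3, 324.4]
tcp_rot: [3.141, -0.0, 0.202]
contact_force: [0.9, -0.6, -7.1]
grip_width: 24.0
finger_force: 30.0
time: 11.32
tool_pos: [400.0, -42.6, 324.4]
tcp_rot: [3.141, -0.0, 0.202]
contact_force: [0.0, -0.5, -6.7]
grip_width: 23.7
finger_force: 30.0
time: 11.98
tool_pos: [386.9, -98.7, 324.2]
tcp_rot: [-3.141, -0.0, 0.202]
contact_force: [-0.0, 0.5, -7.5]
grip_width: 23.6
finger_force: 30.0
[386.86132702 -98.66116748 324.21159772]
```

View pics/w5b.png

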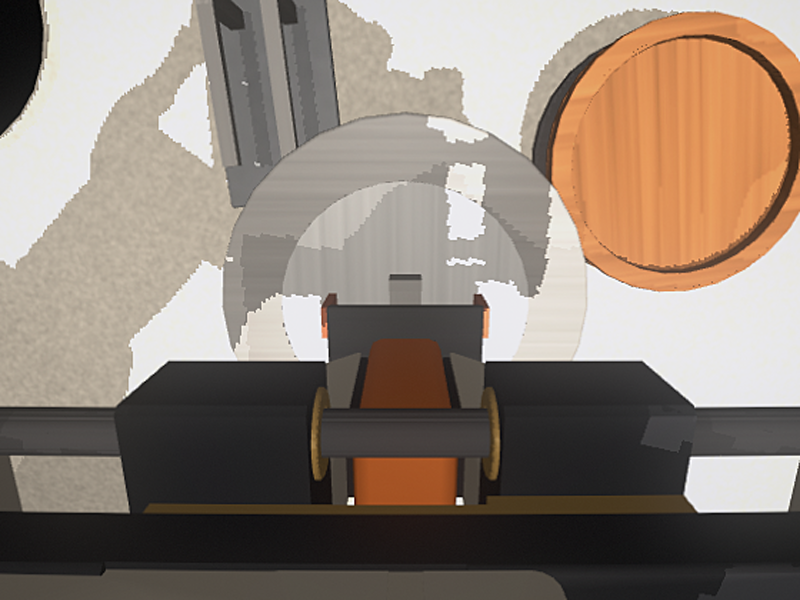

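The wrist view shows the hanging lid level, with its edge arc through (224,290), (408,112) and (586,270), and almost the whole rest ring from (551,150) to (708,12) to (680,291). I'll fit both.

```bash
python3 - <<'E'
from h import *
from scipy.optimize import least_squares
th=np.linspace(0,2*np.pi,720)
obs={}
for f,box in(('s0',(150,222,222,280)),('d0',(228,258,298,315)),('w5',(375,0,556,210))):
    im=cv2.imread(f'pics/{f}.png').astype(int);b,g,r=im[...,0],im[...,1],im[...,2]
    m=((r>1.4*b)&(r>45)).astype(np.uint8);mm=np.zeros_like(m);x0,y0,x1,y1=box;mm[y0:y1,x0:x1]=m[y0:y1,x0:x1]
    c=max(cv2.findContours(mm,cv2.RETR_EXTERNAL,cv2.CHAIN_APPROX_NONE)[0],key=cv2.contourArea)[:,0].astype(float)
    h=cv2.convexHull(c.astype(np.float32))
    c=np.array([p for p in c if abs(cv2.pointPolygonTest(h,tuple(map(float,p)),True))<1.5])
    c=c[(c[:,0]<x1-3)]; obs[f]=c
def model(f,p):
    C=np.c_[p[0]+90*np.cos(th),p[1]+90*np.sin(th)]
    return cv2.convexHull(proj(f,np.r_[np.c_[C,np.full(720,p[2])],np.c_[C,np.full(720,p[2]-11)]]).astype(np.float32))
for fs in(('w5',),('s0','d0'),('s0','d0','w5')):
    def res(p):
        out=[]
        for f in fs:
            h=model(f,p); out+=[cv2.pointPolygonTest(h,(float(a),float(b)),True)-.5 for a,b in obs[f]]
        return out
    s=least_squares(res,[491,-265,52],loss='soft_l1',diff_step=1e-3);print(fs,s.x.round(1),np.abs(s.fun).mean().round(2))
for z in(42,52,62):
    s=least_squares(lambda q:[cv2.pointPolygonTest(model('w5',[*q,z]),(float(a),float(b)),True)-.5 for a,b in obs['w5']],[491,-265],loss='soft_l1',diff_step=1e-3);print('w5 z',z,s.x.round(1),np.abs(s.fun).mean().round(2))
A=np.array([atz('w5',u*.7,v*.7,167) for u,v in((224,290),(245,215),(300,155),(408,112),(500,140),(551,190),(586,270),(580,340))])
s=least_squares(lambda q:np.hypot(*(A-q[:2]).T)-q[2],[387,-98,90]);print('lid',s.x.round(1),s.fun.round(1))
E
```

```text
('w5',) [ 495.2 -268.1   57.2] 0.39
('s0', 'd0') [ 491.7 -267.7   60.9] 0.33
('s0', 'd0', 'w5') [ 494.8 -267.5   58.6] 0.6
w5 z 42 [ 497.9 -272.1] 3.05
w5 z 52 [ 496.  -269.7] 1.21
w5 z 62 [ 494.5 -266.6] 1.12
lid [ 388.8 -101.1   88.8] [ 0.9 -0.5 -1.8  1.8  0.6 -1.1  0.   0. ]
```

```bash
python3 -m creep '0.0027 -0.0043 0 0 0 0 0;0.0055 -0.0086 0 0 0 0 0;0.0082 -0.0129 0 0 0 0 0;0.0082 -0.0129 0 0 0 0 0;0.0082 -0.0129 0 0 0 0 0;0.0082 -0.0129 0 0 0 0 0;0.0082 -0.0129 0 0 0 0 0;0.0082 -0.0129 0 0 0 0 0'
python3 -m creep '0.0082 -0.0129 0 0 0 0 0;0.0082 -0.0129 0 0 0 0 0;0.0082 -0.0129 0 0 0 0 0;0.0082 -0.0129 0 0 0 0 0;0.0082 -0.0129 0 0 0 0 0;0.0055 -0.0086 0 0 0 0 0;0.0027 -0.0043 0 0 0 0 0;0 0 0 0 0 0 0'
python3 -m creep '0 0 -0.003 0 0 0 0;0 0 -0.006 0 0 0 0;0 0 -0.01 0 0 0 0;0 0 -0.012 0 0 0 0;0 0 -0.012 0 0 0 0;0 0 -0.012 0 0 0 0;0 0 -0.008 0 0 0 0;0 0 -0.004 0 0 0 0'
python3 -m creep '0 0 -0.002 0 0 0 0;0 0 -0.001 0 0 0 0;0 0 0 0 0 0 0;0 0 0 0 0 0 0;0 0 0 0 0 0 0'
```

```text
time: 12.7
tool_pos: [445.2, -190.8, 323.9]
tcp_rot: [3.141, 0.0, 0.202]
contact_force: [0.1, -0.0, -6.2]
grip_width: 23.7
finger_force: 30.0
time: 13.37
tool_pos: [494.1, -268.1, 323.4]
tcp_rot: [-3.142, 0.0, 0.201]
contact_force: [-0.4, -0.2, -7.3]
grip_width: 24.2
finger_force: 30.0
time: 14.03
tool_pos: [492.8, -266.1, 255.4]
tcp_rot: [-3.139, 0.002, 0.202]
contact_force: [-0.6, -1.0, -6.6]
grip_width: 23.7
finger_force: 30.0
time: 14.45
tool_pos: [493.7, -267.0, 254.8]
tcp_rot: [3.141, -0.001, 0.202]
contact_force: [-0.8, -0.1, -7.8]
grip_width: 24.3
finger_force: 30.0
```

```bash
python3 -m creep '0 0 -0.002 0 0 0 0;0 0 -0.002 0 0 0 0;0 0 -0.002 0 0 0 0;0 0 -0.002 0 0 0 0;0 0 -0.002 0 0 0 0;0 0 -0.002 0 0 0 0;0 0 0 0 0 0 0;0 0 0 0 0 0 0'
python3 -m creep '0 0 -0.002 0 0 0 0;0 0 -0.002 0 0 0 0;0 0 -0.002 0 0 0 0;0 0 -0.002 0 0 0 0;0 0 -0.002 0 0 0 0;0 0 0 0 0 0 0;0 0 0 0 0 0 0'
python3 -c "
from h import *
snap('side','d6');snap('scene','s6')
r=lambda f,x,y:cv2.resize(cv2.imread(f'pics/{f}.png')[y:y+75,x:x+100],(400,300),interpolation=cv2.INTER_CUBIC)
cv2.imwrite('pics/c6.png',np.hstack([r('s6',135,205),r('d6',210,240)]))"
```

```text
time: 15.12
tool_pos: [493.4, -266.8, 242.0]
tcp_rot: [-3.141, 0.0, 0.202]
contact_force: [-0.5, -0.1, -7.0]
grip_width: 23.9
finger_force: 30.0
time: 15.7
tool_pos: [493.4, -266.8, 232.1]
tcp_rot: [-3.141, 0.0, 0.202]
contact_force: [-0.4, -0.5, -6.9]
grip_width: 24.2
finger_force: 30.0
```

View pics/c6.png

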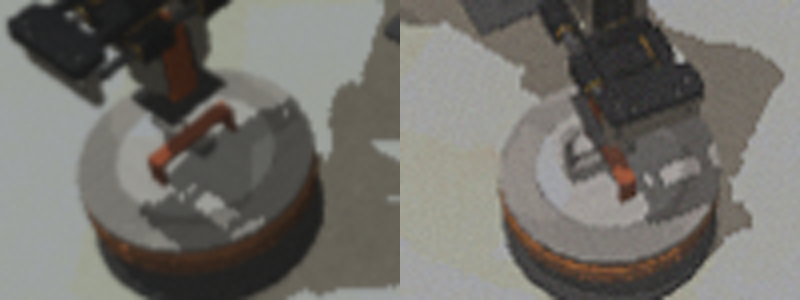

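The lid is centred just above the ring in both views, with the wooden rim evenly visible under the flange. I'll lower it slowly now.

```bash
for i in 1; do python3 -m creep '0 0 -0.001 0 0 0 0;0 0 -0.001 0 0 0 0;0 0 -0.001 0 0 0 0;0 0 -0.001 0 0 0 0;0 0 -0.001 0 0 0 0;0 0 0 0 0 0 0;0 0 0 0 0 0 0'; done
python3 -m creep '0 0 -0.001 0 0 0 0;0 0 -0.001 0 0 0 0;0 0 -0.001 0 0 0 0;0 0 0 0 0 0 0;0 0 0 0 0 0 0'
python3 -m creep '0 0 -0.001 0 0 0 0;0 0 -0.001 0 0 0 0;0 0 0 0 0 0 0;0 0 0 0 0 0 0'
```

```text
time: 16.38
tool_pos: [493.5, -266.9, 227.2]
tcp_rot: [-3.142, 0.0, 0.202]
contact_force: [0.7, -0.5, -7.5]
grip_width: 23.9
finger_force: 30.0
time: 16.8
tool_pos: [493.4, -266.9, 224.1]
tcp_rot: [-3.142, 0.0, 0.202]
contact_force: [-0.2, 0.1, -6.9]
grip_width: 23.9
finger_force: 30.0
time: 17.13
tool_pos: [493.4, -266.9, 222.1]
tcp_rot: [-3.142, 0.0, 0.202]
contact_force: [-0.4, 0.4, -7.1]
grip_width: 23.7
finger_force: 30.0
```

```bash
python3 -m creep '0 0 -0.001 0 0 0 0;0 0 -0.001 0 0 0 0;0 0 0 0 0 0 0;0 0 0 0 0 0 0'
python3 -m creep '0 0 -0.001 0 0 0 0;0 0 -0.001 0 0 0 0;0 0 0 0 0 0 0;0 0 0 0 0 0 0'
python3 -m creep '0 0 -0.001 0 0 0 0;0 0 -0.001 0 0 0 0;0 0 0 0 0 0 0;0 0 0 0 0 0 0'
```

```text
time: 17.47
tool_pos: [493.7, -267.1, 220.8]
tcp_rot: [3.141, -0.001, 0.202]
contact_force: [-0.3, -0.4, -2.8]
grip_width: 24.1
finger_force: 30.0
time: 17.8
tool_pos: [493.5, -266.9, 218.2]
tcp_rot: [3.142, 0.0, 0.202]
contact_force: [-0.2, -0.8, -1.5]
grip_width: 23.9
finger_force: 30.0
time: 18.13
tool_pos: [493.4, -266.8, 216.1]
tcp_rot: [-3.142, 0.0, 0.202]
contact_force: [0.1, -0.6, -2.6]
grip_width: 24.3
finger_force: 30.0
```

```bash
python3 -m creep '0 0 -0.002 0 0 0 0;0 0 -0.002 0 0 0 0;0 0 -0.0015 0 0 0 0;0 0 0 0 0 0 0;0 0 0 0 0 0 0'
python3 -m creep '-0.003 -0.0006 0 0 0 0 0;-0.006 -0.0012 0 0 0 0 0;-0.009 -0.0018 0 0 0 0 0;-0.009 -0.0018 0 0 0 0 0;0 0 0 0 0 0 0'
python3 -m creep '-0.009 -0.0018 0 0 0 0 0;-0.009 -0.0018 0 0 0 0 0;-0.009 -0.0018 0 0 0 0 0;-0.009 -0.0018 0 0 0 0 0;-0.007 -0.0014 0 0 0 0 0;0 0 0 0 0 0 0;0 0 0 0 0 0 0'
python3 -c "
from h import *
snap('wrist','w7')"
```

```text
time: 18.55
tool_pos: [493.4, -266.8, 210.5]
tcp_rot: [-3.141, 0.0, 0.202]
contact_force: [-0.9, 0.2, -1.7]
grip_width: 23.9
finger_force: 30.0
time: 18.97
tool_pos: [464.5, -272.5, 210.7]
tcp_rot: [-3.141, 0.001, 0.201]
contact_force: [0.4, 0.3, -1.8]
grip_width: 23.9
finger_force: 30.0
time: 19.55
tool_pos: [423.2, -281.1, 210.9]
tcp_rot: [3.141, -0.0, 0.201]
contact_force: [-0.0, -0.2, -2.2]
grip_width: 24.2
finger_force: 30.0
```

View pics/w7.png

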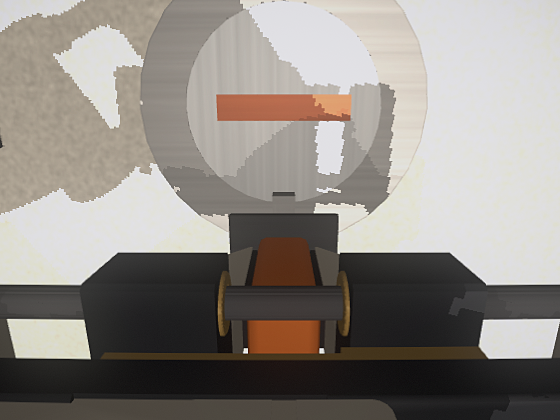

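The lid sits in the rest (flange circle centred near (284,90)) and the lifter is clear of the loop, its tip at (284,194). I'll carry it back to the stand.

```bash
python3 -m creep '0 0 0.01 0 0 0 0;0 0 0.02 0 0 0 0;0 0 0.03 0 0 0 0;0 0 0.03 0 0 0 0;0.0057 0.0296 0 0 0 0.0083 0;0.0057 0.0296 0 0 0 0.0083 0;0.0057 0.0296 0 0 0 0.0083 0;0.0057 0.0296 0 0 0 0.0083 0'
python3 -m creep '0.0057 0.0296 0 0 0 0.0083 0;0.0057 0.0296 0 0 0 0.0083 0;0.0057 0.0296 0 0 0 0.0083 0;0.0057 0.0296 0 0 0 0.0083 0;0.0057 0.0296 0 0 0 0.0083 0;0.0057 0.0296 0 0 0 0.0083 0;0 0 0 0 0 0 0;0 0 0 0 0 0 0'
python3 -m creep '0 0 -0.03 0 0 0 0;0 0 -0.02 0 0 0 0;0 0 -0.01 0 0 0 0;0 0 0 0 0 0 0;0 0 0 0 0 0 0;0 0 0 0 0 0 0'
for i in 1 2 3 4; do python3 -m creep '0 0 0 0 0 0 0' | sed -n 2,3p; done
```

```text
time: 20.27
tool_pos: [446.6, -161.1, 301.7]
tcp_rot: [3.141, -0.001, 0.235]
contact_force: [0.7, 0.4, -2.0]
grip_width: 24.1
finger_force: 30.0
time: 20.93
tool_pos: [480.7, 16.6, 301.4]
tcp_rot: [3.141, -0.001, 0.289]
contact_force: [0.6, -0.7, -1.6]
grip_width: 24.0
finger_force: 30.0
time: 21.43
tool_pos: [481.1, 14.4, 241.8]
tcp_rot: [3.141, -0.002, 0.284]
contact_force: [-0.4, 0.4, -2.5]
grip_width: 23.4
finger_force: 30.0
tool_pos: [481.1, 14.6, 241.9]
tcp_rot: [3.14, -0.002, 0.284]
tool_pos: [480.9, 14.9, 241.7]
tcp_rot: [3.141, -0.002, 0.285]
tool_pos: [480.7, 15.0, 241.4]
tcp_rot: [3.141, -0.001, 0.285]
tool_pos: [480.6, 15.1, 241.2]
tcp_rot: [3.141, -0.001, 0.285]
```

```bash
python3 -m creep '0 0 -0.005 0 0 0 0;0 0 -0.01 0 0 0 0;0 0 -0.01 0 0 0 0;0 0 -0.01 0 0 0 0;0 0 -0.005 0 0 0 0;0 0 0 0 0 0 0;0 0 0 0 0 0 0'
python3 -m creep '0 0 -0.01 0 0 0 0;0 0 -0.01 0 0 0 0;0 0 -0.01 0 0 0 0;0 0 -0.006 0 0 0 0;0 0 -0.003 0 0 0 0;0 0 0 0 0 0 0;0 0 0 0 0 0 0'
python3 -m creep '0 0 -0.001 0 0 0 0;0 0 -0.001 0 0 0 0;0 0 -0.001 0 0 0 0;0 0 0 0 0 0 0;0 0 0 0 0 0 0'
```

```text
time: 22.35
tool_pos: [480.5, 15.2, 200.6]
tcp_rot: [-3.141, 0.0, 0.285]
contact_force: [-0.3, -0.1, -2.3]
grip_width: 24.0
finger_force: 30.0
time: 22.93
tool_pos: [480.8, 15.1, 162.2]
tcp_rot: [3.141, -0.001, 0.285]
contact_force: [-0.0, -0.1, -2.5]
grip_width: 24.1
finger_force: 30.0
time: 23.35
tool_pos: [480.5, 15.1, 158.8]
tcp_rot: [3.141, -0.0, 0.285]
contact_force: [0.2, -1.1, -2.7]
grip_width: 23.8
finger_force: 30.0
```

```bash
python3 -m creep '0 0 -0.0006 0 0 0 0;0 0 0 0 0 0 0;0 0 0 0 0 0 0;0 0 0 0 0 0 0'
python3 -m creep '0 0 -0.0004 0 0 0 0;0 0 0 0 0 0 0;0 0 0 0 0 0 0;0 0 0 0 0 0 0'
```

```text
time: 23.68
tool_pos: [480.6, 15.1, 158.2]
tcp_rot: [3.141, -0.0, 0.285]
contact_force: [0.3, -0.2, -2.4]
grip_width: 23.8
finger_force: 30.0
time: 24.02
tool_pos: [480.6, 15.1, 158.1]
tcp_rot: [3.141, -0.0, 0.285]
contact_force: [-0.9, -0.4, 6.1]
grip_width: 24.5
finger_force: 30.0
```

The guard plate is on the rails. I'll release, back off and check.

```bash
python3 -m creep '0 0 0 0 0 0 10;0 0 0 0 0 0 30;0 0 0 0 0 0 60;0 0 0 0 0 0 100;0 0 0 0 0 0 100;0 0 0 0 0 0 100;0 0 0 0 0 0 100;0 0 0 0 0 0 100'
python3 -m creep '0 0 0 0 0 0 100;0 0 0 0 0 0 100;0 0 0 0 0 0 100;0 0 0.01 0 0 0 100;0 0 0.02 0 0 0 100;0 0 0.03 0 0 0 100;0 0 0.03 0 0 0 100;0 0 0.03 0 0 0 100'
python3 -m creep '-0.015 -0.02 0.02 0 0 0 100;-0.015 -0.02 0 0 0 0 100;-0.01 -0.015 0 0 0 0 100;0 0 0 0 0 0 100;0 0 0 0 0 0 100;0 0 0 0 0 0 100;0 0 0 0 0 0 100'
python3 -c "
from h import *
snap('wrist','w8')"
```

```text
time: 24.68
tool_pos: [480.5, 15.1, 157.7]
tcp_rot: [3.142, 0.0, 0.285]
contact_force: [0.6, 0.2, 0.6]
grip_width: 63.0
finger_force: 0.0
time: 25.35
tool_pos: [480.1, 15.2, 279.0]
tcp_rot: [-3.141, 0.001, 0.285]
contact_force: [1.5, -0.4, -0.2]
grip_width: 91.9
finger_force: 0.0
time: 25.93
tool_pos: [440.9, -39.3, 297.5]
tcp_rot: [-3.141, 0.0, 0.285]
contact_force: [0.3, -0.9, -0.9]
grip_width: 91.8
finger_force: 0.0
```

View pics/w8.png

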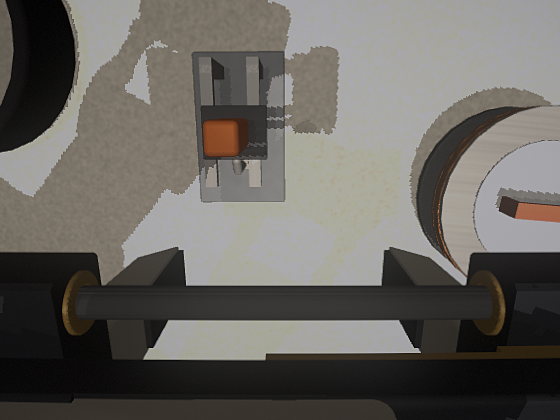

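The lifter hangs upright on both rails (handle top at (221,138)), and the lid sits flat on the ring at the right.

```bash
python3 -c "
from h import *
print(order.close_job())"
```

```text
the job is handed in; nothing more can be done
None
```

The lid lies flat in the rest ring, the lifter hangs back in its stand, and I handed the job in at about 26 s; the hand-in returned no verdict, so this is judged from my last pictures and force readings.

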